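# Slide the topping pan onto the portion scale and tare it

## Task

The empty steel topping pan hangs over the edge of the portion scale's weighing plate. Gently push it with your fingertips, without gripping or lifting it, until it stands wholly on the plate, near the middle and about square to it. Then lightly press the blue tare key down and let it go, leaving the red and white keys and everything round the scale alone.

Things in the scene. Friction and masses are not known exactly. Their poses are not given: they have to be found in the camera images.
- scale: White digital portion scale, fixed on the table, 250 (x) x 240 (y) mm. Origin: on the table under its middle. Its -x side carries the dark sloped key panel (panel middle at x = -88 mm, 33 mm high), its +x part the steel weighing plate. Left to right (+y to -y) on the panel: grey-green display, red key, blue key, white key.
- plate_centre (a point): Middle of the top face of the steel weighing plate, 175 mm along x and 230 mm along y, top 51 mm above the table. Axes as the scale's: x away from the keys, y to the left, z up. The plate is rigid; to its left is open table. The key tops lie 127 mm nearer (-x) and 11 mm lower; a centred pan's rim is 60 mm behind and 75 mm above them.
- pan: Empty open rectangular steel topping pan, loose, about 0.3 kg, standing with its left (+y) part out over the left edge of the weighing plate. Origin: centre of its underside, z up. Rim 108 mm along its x, 176 mm along its y, 65 mm above the origin; below the 8 mm wide rim flange the walls run down to a bottom 88 x 156 mm. It slides on the plate with about 1 to 3 N.
- pan_end (a point): Middle of the outer edge of the pan's rim at its overhanging left end: 88 mm along +y of the pan and 65 mm up, at rim height.
- tare_key_top (a point): Middle of the top face of the blue tare key, 26 x 28 mm, standing 8 mm out of the panel; second of three keys in a row, 45 mm from centre to centre. Its point frame is that of the key: z out of the panel, which slopes 0.24 rad (14 degrees) towards the key side.
- power_key_top (a point): Middle of the top face of the red power key, 45 mm to the left (+y of the scale) of the blue one; same size. Not to be pressed.
- unit_key_top (a point): Middle of the top face of the white unit key, 45 mm to the right (-y of the scale) of the blue one; same size. Not to be pressed.
- tare_key (a joint): Travel of the blue tare key: 0 released, grows as it is pressed straight into the panel, stop at 0.005 m. Spring: about 1.5 N to start it, 4 N half-way, 6 N at the stop; it comes back by itself.
- power_key (a joint): Travel of the red power key: 0 released, grows as it is pressed straight into the panel, stop at 0.005 m. Spring: about 1.5 N to start it, 4 N half-way, 6 N at the stop; it comes back by itself.
- unit_key (a joint): Travel of the white unit key: 0 released, grows as it is pressed straight into the panel, stop at 0.005 m. Spring: about 1.5 N to start it, 4 N half-way, 6 N at the stop; it comes back by itself.
- oregano_shaker: Loose glass shaker with a domed metal top and green herbs, 58 mm wide, 83 mm tall, beside the scale's right flank. Origin: centre of its foot. Leave alone.
- chilli_shaker: Loose glass shaker with a domed metal top and red flakes, 65 mm wide, 100 mm tall, behind the scale's left corner. Origin: centre of its foot. Leave alone.
- tomato_tin: Loose red food tin, 57 mm wide, 72 mm tall, right of the scale's key panel. Origin: centre of its foot. Leave alone.
- olive_jar: Loose glass jar with a black lid, 64 mm wide, 94 mm tall, behind the scale. Origin: centre of its foot. Leave alone.
- tomato_b: Loose red tomato, 74 mm wide, 69 mm tall, behind the scale. Origin: centre of its underside. Leave alone.
- spoon: Loose steel teaspoon, 130 x 26 x 11 mm, lying between the robot and the scale. Origin: centre of its underside. Leave alone.

How it is judged:
By the outcome, as a careful person would: the job done as asked, in the order asked, and still so for the second after the job is handed in, with the robot touching nothing.
It also fails if it takes over 45 s, if anything falls off the work surface, if the arm or the gripper's body presses on something with over 40 N, if the wrist force passes 120 N, or if a joint passes its speed limit or range.

## Robot

A 6-joint arm with a two-finger parallel gripper is mounted at the origin on a cart in front of the work surface, level with it; the furniture and walls round the work are solid. World frame = base frame: x ahead of the robot, y to its left, z up, the work surface at z = 0. Lengths are in m, angles in rad, forces in N, time in s.
With the tool pointing down it reaches from about 0.275 to 0.825 m from the base axis. Payload 4.9 kg.
Tool frame: the origin (TCP) lies midway between the tips of the shut fingers; the grasp point (between the pads) lies 19 mm behind it (grip_point_offset is the distance from the TCP to the grasp point, in m); z points along the fingers, y is the line along which they close (so a half turn about z gives the same grasp; the last joint's range is limited). The gripper opens to 85 mm and grips with 20 to 120 N. Pads are 22 mm wide; open, the fingers measure 114 mm over their backs; the gripper's body (76 mm by 85 mm) begins 54 mm behind the grasp point. The pads swing forward as they close: fully open they stand 13 mm farther back than shut.
Start: joints at [-1.296, 0.326, -0.193, 1.052, 0, 1.437], TCP at [0.219, -0.505, 0.231] pointing down, gripper open.
Joint ranges: [-2.65, 2.65], [-0.97, 1.79], [-1.3, 1.35], [-1.93, 2.1], [-1.47, 1.37], [-3.14, 3.14]. Speed limits (rad/s): [2.57, 2.57, 3.14, 3.14, 3.14, 3.14].

## Interface

Orientations are given as a rotation vector (axis times angle).
In Python, from cell import * gives the robot as it stands. Calls block until the motion is done:
- movep(position, orientation): joint-space move of the TCP to a pose.
- move_l(position, velocity=0.15, rot=None, until_force=None): straight line of the TCP; rot=None keeps the orientation; velocity is the mean speed in m/s. With until_force (N) it stops when the force on the tool has changed by that much, and returns True; else False.
- set_joints(angles): joint-space move.
- let_go() and grab(newtons=None): open the fingers fully, or close them until they stop; newtons is the grip in N (None keeps the last).
- sleep(seconds).
- ik(position, orientation): joint angles nearest the present ones, or None.
- get_state(): the state.
- grab_frame(name): name is "scene" or "top"; returns a dict with "img" (400x640x3 uint8, red, green, blue), "fx", "fy", "cx", "cy" (pixels), "k1" (the pictures are not rectified: a ray, as slopes to the right and down, at radius r is drawn at 1 + k1 r^2 times it, then the intrinsics apply), "cam_to_world" (4x4, takes a point from camera to world coordinates). Camera axes: x right, y down, z forward; pixel columns grow to the right and rows downward; lengths in m; the calibration is good to about 2 mm. A picture is of the moment at which its call begins. There is no depth.
A pose or a line that the arm cannot do raises MotionError and nothing moves.
- sign_off(): hands the job in; it is judged then, once.
Trained networks look in the newest picture that a camera, given by its name, has taken for a name from the list of things; names that differ only in an ending like _2 or _b are one class to them, and where a whole thing is asked for, a point or a joint stands for the part that bears it (a point fixed in the world has none). Each returns a list of dicts, best first, with "score" (0 to 1); they miss things now and then, are a little off and sometimes report something else, mostly with a low value. They report only what shows in the picture. A call takes as long as a camera call.
- spot_in(camera, name): "centre" ([column, row] in pixels, amid what is visible of it).
- silhouettes(camera, name): "mask" (400x640 bool, what is visible of it) and "centre" ([column, row] in pixels, amid what is visible of it).
- tip_of(camera, name): "centre" ([column, row] in pixels: a listed point, or the origin of a listed thing).
The state is a dict: "clock": time; "q": joint angles; "joint_velocities": joint speeds; "tau": joint torques, N m; "position": TCP position; "eef_rot": TCP orientation; "contact_force": force on the tool from outside, world axes, zero at the start; "wrist_torque": the same for the moment, N m; "finger_gap": opening from 0.0 (shut) to 1.0 (fully open); "grasp_force": force on a finger pad.
Only numpy, scipy, OpenCV 4.12 (cv2) and the standard library are available. Lean on these libraries where they do the work, as an engineer would, in place of code of your own. Each camera call takes 0.05 s, during which the arm holds its last target. There are 200 camera calls.

## Working session

There is one attempt and no reset: what is moved stays moved. The work goes in short steps, each a Python script; the robot and the scene stay as the last script left them, time stands still between calls to the robot, and variables do not carry over. Pictures are saved under pics/ and viewed, at most 10 in all, crops included, and the job is handed in when it is done.

```bash
mkdir -p pics; cat > h.py <<'E'
from cell import *
import numpy as np, cv2
def ray(f,px):
    K=np.array([[f['fx'],0,f['cx']],[0,f['fy'],f['cy']],[0,0,1.]])
    p=cv2.undistortPoints(np.array([[px]],float),K,np.array([f['k1'],0,0,0,0.]))[0,0]
    T=np.array(f['cam_to_world']); return T[:3,3],T[:3,:3]@np.array([p[0],p[1],1.])
def at_z(f,px,z):
    o,d=ray(f,px); return o+d*(z-o[2])/d[2]
def tri(f1,p1,f2,p2):
    o1,d1=ray(f1,p1);o2,d2=ray(f2,p2)
    s=np.linalg.lstsq(np.c_[d1,-d2],o2-o1,rcond=None)[0]
    a=o1+s[0]*d1;b=o2+s[1]*d2
    return (a+b)/2,np.linalg.norm(a-b)
E
python3 - <<'E'
from h import *
np.set_printoptions(precision=4,suppress=True)
F={c:grab_frame(c) for c in('scene','top')}
for c in F: cv2.imwrite(f'pics/{c}0.png',F[c]['img'][...,::-1]); print(c,F[c]['cam_to_world'][:3,3])
Z=dict(scale=0,plate_centre=.051,pan=.051,pan_end=.116,tare_key_top=.04,power_key_top=.04,unit_key_top=.04,spoon=0,tomato_tin=0,oregano_shaker=0,chilli_shaker=0,olive_jar=0,tomato_b=0)
for n in Z:
    r={}
    for c in F:
        t=tip_of(c,n)
        if t: r[c]=t[0]['centre']; print(n,c,np.round(r[c],1),round(t[0]['score'],2),at_z(F[c],r[c],Z[n]))
    if len(r)==2: print('   tri',*tri(F['scene'],r['scene'],F['top'],r['top']))
E
```

```text
scene [0.131  0.6318 0.7759]
top [ 0.4556 -0.0093  0.9419]
scale scene [351.2 215.4] 0.87 [ 0.544  -0.0894  0.    ]
scale top [343.7 231.8] 0.75 [ 0.5379 -0.0872  0.    ]
   tri [ 0.5394 -0.0858  0.0049] 0.004337542782731148
plate_centre scene [346.9 197.5] 0.69 [ 0.5659 -0.0993  0.051 ]
plate_centre top [348.4 214.2] 0.59 [ 0.5757 -0.0957  0.051 ]
   tri [ 0.5711 -0.0981  0.0503] 0.010310448228145332
pan scene [322.2 211.7] 0.88 [ 0.5912 -0.0115  0.051 ]
pan top [315.9 201.1] 0.75 [ 0.6092 -0.0181  0.051 ]
   tri [ 0.6057 -0.0211  0.0378] 0.012658152434620455
pan_end scene [297.4 208. ] 0.85 [0.6104 0.069  0.116 ]
pan_end top [369.2 163.7] 0.72 [ 0.6824 -0.1411  0.116 ]
   tri [ 0.779  -0.1697 -0.1506] 0.05376789582541878
tare_key_top scene [388.3 209.2] 0.59 [ 0.4489 -0.1303  0.04  ]
tare_key_top top [359.6 269. ] 0.5 [ 0.4453 -0.1188  0.04  ]
   tri [ 0.4446 -0.1178  0.0517] 0.0016983962356284228
power_key_top top [342.4 267.6] 0.52 [ 0.4494 -0.078   0.04  ]
unit_key_top scene [396.6 201.1] 0.44 [ 0.4449 -0.1741  0.04  ]
unit_key_top top [379.1 267.7] 0.59 [ 0.4474 -0.1654  0.04  
[... 398 characters left out ...]
egano_shaker scene [390.8 185.4] 0.86 [ 0.511  -0.2763  0.    ]
oregano_shaker top [419.7 241.1] 0.58 [ 0.5108 -0.2779  0.    ]
   tri [ 0.5113 -0.2781 -0.0014] 0.0008625702787292233
chilli_shaker scene [272.6 210.4] 0.89 [0.7501 0.0186 0.    ]
chilli_shaker top [296.3 150.2] 0.75 [0.7541 0.03   0.    ]
   tri [0.747  0.0274 0.0098] 0.00881949851871147
olive_jar scene [316.8 185.9] 0.85 [ 0.7063 -0.1473  0.    ]
olive_jar top [369.  166.2] 0.71 [ 0.7076 -0.1588  0.    ]
   tri [ 0.7127 -0.1596 -0.0115] 0.004455236993147861
tomato_b scene [294.  198.4] 0.68 [ 0.73   -0.0594  0.    ]
tomato_b top [336.  157.8] 0.67 [ 0.7317 -0.0734  0.    ]
   tri [ 0.7384 -0.0731 -0.0145] 0.005419153325548265
```

View pics/top0.png

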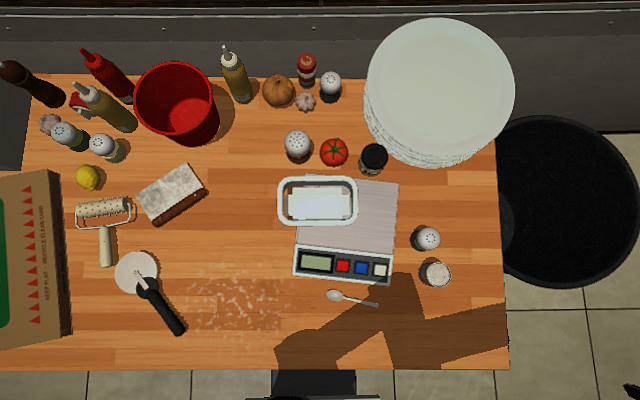

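View pics/scene0.png

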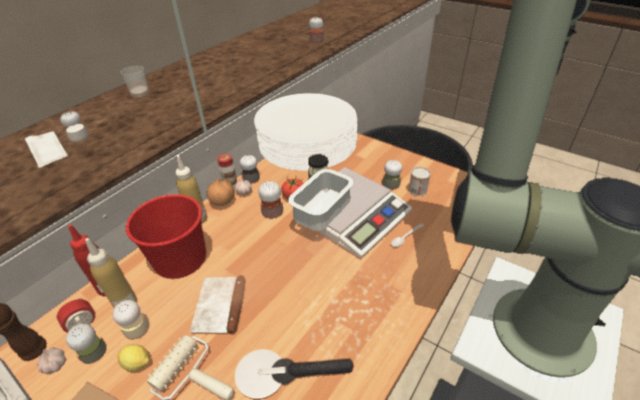

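The top view shows the pan rim spanning (277–358, 176–228), sticking out left of the plate. The keys are red (343,267), blue (362,268) and white (380,270). The top-view `pan_end` report (369,164) is really the olive jar, so I'm rejecting it. Next I'll get accurate outlines.

```bash
cat >> h.py <<'E'
def panfit(f,m,z=.116):
    c,_=cv2.findContours(m.astype(np.uint8),cv2.RETR_EXTERNAL,cv2.CHAIN_APPROX_NONE)
    c=max(c,key=cv2.contourArea)[:,0]
    P=np.array([at_z(f,p,z)[:2] for p in c])
    (ctr,wh,a)=cv2.minAreaRect((P*1000).astype(np.float32))
    return np.array(ctr)/1000,wh,a
E
python3 - <<'E'
from h import *
np.set_printoptions(precision=4,suppress=True)
f=grab_frame('top')
m=silhouettes('top','pan'); print([x['score'] for x in m]); m=m[0]['mask']; print('pan',panfit(f,m),m.sum())
s=silhouettes('top','scale')[0]['mask']
k={n:spot_in('top',n)[:2] for n in('tare_key','power_key','unit_key')}
kk={n:silhouettes('top',n)[0] for n in k}
for n in k: print(n,[(np.round(x['centre'],1),round(x['score'],2)) for x in k[n]],kk[n]['centre'],kk[n]['mask'].sum(),at_z(f,kk[n]['centre'],.04))
img=f['img'].copy()
for mm,col in((m,(255,0,255)),(s,(0,255,0))):
    c,_=cv2.findContours(mm.astype(np.uint8),cv2.RETR_EXTERNAL,cv2.CHAIN_APPROX_NONE)
    cv2.drawContours(img,c,-1,col,1)
big=np.hstack([cv2.resize(i[160:300,265:410],None,fx=2.7,fy=4*.675,interpolation=cv2.INTER_CUBIC) for i in(f['img'],img)])
cv2.imwrite('pics/z1.png',big[...,::-1])
E
```

```text
[0.58]
pan (array([ 0.5999, -0.0201]), (179.77854919433594, 111.77459716796875), 88.96676635742188) 3549
tare_key [(array([364.1, 264.8]), 0.65)] [360.1, 265.4] 111 [ 0.4537 -0.1204  0.04  ]
power_key [(array([341.2, 263.6]), 0.53)] [335.4, 153.4] 661 [ 0.7315 -0.0695  0.04  ]
unit_key [(array([377.5, 269.8]), 0.51)] [378.5, 268.5] 131 [ 0.4455 -0.1639  0.04  ]
```

View pics/z1.png

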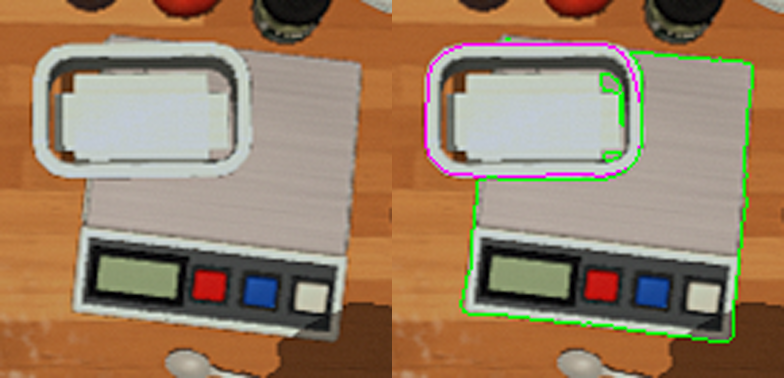

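```bash
cat >> h.py <<'E'
def keys(f):
    hsv=cv2.cvtColor(f['img'][240:300,285:400],cv2.COLOR_RGB2HSV); out={}
    for n,lo,hi in(('tare',(105,150,60),(128,255,255)),('power',(0,0,0),(0,0,0))):
        if n=='power': m=cv2.inRange(hsv,(0,180,110),(6,255,255))|cv2.inRange(hsv,(174,180,110),(180,255,255))
        else: m=cv2.inRange(hsv,lo,hi)
        k,_,st,ce=cv2.connectedComponentsWithStats(m); i=1+np.argmax(st[1:,4])
        out[n]=(ce[i]+[285,240],st[i,4],at_z(f,ce[i]+[285,240],.04))
    return out
def rotv(yaw,flip=False):
    from scipy.spatial.transform import Rotation as R
    y=np.array([-np.sin(yaw),np.cos(yaw),0])*(-1 if flip else 1); z=np.array([0,0,-1.])
    return R.from_matrix(np.c_[np.cross(y,z),y,z]).as_rotvec()
E
python3 - <<'E'
from h import *
np.set_printoptions(precision=4,suppress=True)
f=grab_frame('top'); print(keys(f))
C=[at_z(f,p,.051) for p in((398.3,183.7),(392.4,255.2),(295.4,244.4),(306.5,173.7))]
TR,BR,BL,TL=C; print(np.mean(C,0),[np.linalg.norm(C[i]-C[(i+1)%4]) for i in range(4)])
for a,b in((TR,BR),(TL,BL)): d=a-b; print('yaw x',np.arctan2(d[1],d[0]))
for a,b in((TL,TR),(BL,BR)): d=a-b; print('yaw y',np.arctan2(-d[0],d[1]))
for fl in(0,1): print(ik([.6,-.02,.2],rotv(-.1,fl)))
print(get_state()['eef_rot'],get_state()['clock'])
E
```

```text
{'tare': (array([360.9922, 267.5814]), np.int32(129), array([ 0.4485, -0.1223,  0.04  ])), 'power': (array([342.075, 265.35 ]), np.int32(120), array([ 0.4547, -0.0774,  0.04  ]))}
[ 0.577  -0.0952  0.051 ] [np.float64(0.17430501671363008), np.float64(0.23099282135328345), np.float64(0.17423341379842175), np.float64(0.22593754364626423)]
yaw x -0.13815800199169895
yaw x -0.1671843012815797
yaw y -0.12952367788333746
yaw y -0.13034037256521272
[-0.1562  0.4401 -0.1036  1.0271  0.     -0.0562]
[-0.1562  0.4401 -0.1036  1.0271 -0.      3.0854]
[3.0762 0.6377 0.    ] 1.9
```

```bash
cat >> h.py <<'E'
YAW=-.135; PC=np.array([.576,-.0955])
Rm=np.array([[np.cos(YAW),-np.sin(YAW)],[np.sin(YAW),np.cos(YAW)]])
def W(x,y,z): return [*(PC+Rm@[x,y]),z]
def S(p): return Rm.T@(np.array(p[:2])-PC)
def look():
    f=grab_frame('top'); m=silhouettes('top','pan')
    if not m: print('no pan'); return f
    c,wh,a=panfit(f,m[0]['mask']); print('pan in scale frame mm',S(c)*1000,'wh',wh,'dyaw',np.radians(a if wh[0]<wh[1] else a-90)-YAW)
    return f
E
python3 - <<'E'
from h import *
np.set_printoptions(precision=4,suppress=True)
movep(W(.0137,.0776,.22),rotv(YAW))
print(move_l(W(.0137,.0776,.063),.12,until_force=6),get_state()['position'])
for p,v in(((.0137,-.016),.05),((.0137,0),.1),((-.029,0),.04)):
    print(move_l(W(*p,.063),v,until_force=15),get_state()['contact_force'],S(get_state()['position']))
move_l(W(0,0,.063),.1); move_l(W(0,0,.25),.2); movep(W(-.05,-.20,.3),rotv(YAW))
f=look(); cv2.imwrite('pics/t2.png',cv2.resize(f['img'][140:310,250:450],None,fx=3,fy=3)[...,::-1]); print(get_state()['clock'])
E
```

```text
False [ 0.6007 -0.0206  0.0638]
False [-0.2949  3.1743  2.5543] [ 0.0137 -0.0158]
False [ 0.3602 -0.1252 -0.8327] [0.0134 0.0004]
False [2.0354 0.3348 0.9491] [-0.0284  0.    ]
pan in scale frame mm [ 4.4583 -2.3492] wh (178.06588745117188, 114.7458267211914) dyaw 0.0033072167277996833
11.6
```

View pics/t2.png

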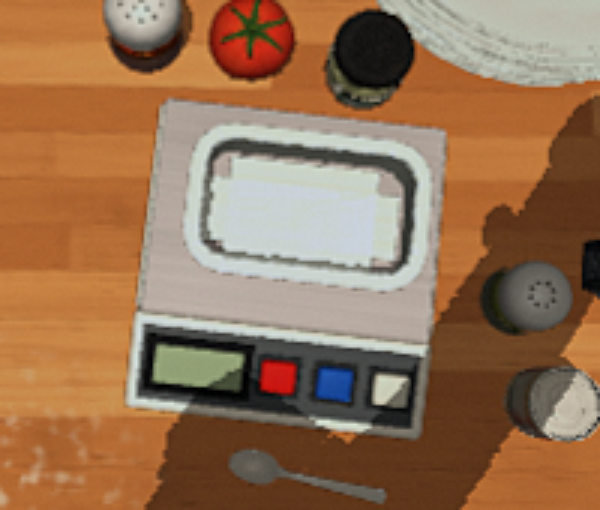

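The pan is now square and about 5 mm from the middle of the plate. The keys are clear: red (278,377), blue (335,384) and white (390,390) in the crop. I'll recheck the plate and key positions against this view, then press.

```bash
python3 - <<'E'
from h import *
np.set_printoptions(precision=4,suppress=True)
f=grab_frame('top')
C=[at_z(f,np.array(p)/3+[250,140],.051) for p in((446,130),(428,343),(137,310),(165,100))]
print('plate',S(np.mean(C,0))*1000)
k=keys(f); 
for n in k: print(n,k[n][1],S(k[n][2])*1000)
g=grab_frame('scene'); t=tip_of('scene','tare_key_top'); u=tip_of('top','tare_key_top')
for F,r in((g,t),(f,u)):
    if r: print(r[0]['score'],S(at_z(F,r[0]['centre'],.04))*1000)
s=silhouettes('scene','pan')[0]['mask'];print('pan scene tip',[S(at_z(g,x['centre'],.051))*1000 for x in tip_of('scene','pan')])
hs=cv2.cvtColor(g['img'],cv2.COLOR_RGB2HSV); m=np.zeros(hs.shape[:2],np.uint8); m[195:230,360:410]=cv2.inRange(hs,(105,140,50),(128,255,255))[195:230,360:410]
c=cv2.moments(m,True); px=[c['m10']/c['m00'],c['m01']/c['m00']]; print(px,c['m00'],S(at_z(g,px,.04))*1000)
p,e=tri(g,px,f,k['tare'][0]); print('tri',p,e,S(p)*1000)
E
```

```text
plate [2.5058 0.9877]
tare 130 [-122.6164  -43.6896]
power 117 [-122.4018    1.2656]
0.54 [-111.8994  -55.1887]
0.61 [-126.8931  -44.5874]
pan scene tip [array([ 3.9715, -3.5049])]
[387.4, 210.76] 50.0 [-123.0309  -44.6359]
tri [ 0.4482 -0.1224  0.0405] 0.0008682400865370216 [-122.9814  -43.8679]
```

```bash
python3 - <<'E'
from h import *
from scipy.spatial.transform import Rotation as R
np.set_printoptions(precision=4,suppress=True)
kp=np.array(W(-.1235,-.044,.0402))
n=np.array([*(Rm@[-np.sin(.24),0]),np.cos(.24)])
y=np.array([*(Rm@[0,1]),0]); rv=R.from_matrix(np.c_[np.cross(y,-n),y,-n]).as_rotvec()
grab(20)
movep(kp+.08*n,rv); move_l(kp+.012*n,.1); sleep(.3)
d=lambda:(np.array(get_state()['position'])-kp)@n*1000
print('pre',d(),get_state()['contact_force'])
r=move_l(kp-.008*n,.01,until_force=5.5); print(r,d(),get_state()['contact_force']@n)
g=grab_frame('scene'); sleep(.2); print(d(),get_state()['contact_force']@n)
move_l(kp+.08*n,.06); movep(W(-.05,-.20,.3),rotv(YAW))
f=look(); print(keys(f)['tare'],get_state()['clock'])
o=np.hstack([cv2.resize(g['img'][150:250,300:433],(400,300)),cv2.resize(f['img'][160:300,270:456],(400,300))])
cv2.imwrite('pics/t3.png',o[...,::-1])
E
```

```text
pre 12.402943556623017 [ 0.0396  0.2797 -0.1079]
True -4.97256625384867 5.029387778147583
-4.869825362803638 5.227748888139639
no pan
(array([360.9923, 267.5385]), np.int32(130), array([ 0.4486, -0.1223,  0.04  ])) 19.2667
```

View pics/t3.png

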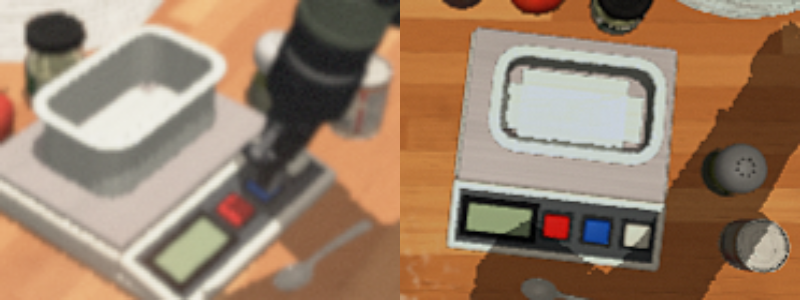

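The fingertips rested on the blue key only, which went down about 4–5 mm under 5.2 N and came back up. The pan still stands square near the middle of the plate, and nothing else has moved.

```bash
python3 -c "
from cell import *
print(sign_off())"
```

```text
the job is handed in; nothing more can be done
None
```

The pan stands wholly on the plate, square and about 4 mm from its middle; the blue tare key was pressed with about 5 N and released, nothing else was disturbed, and the job is handed in at about 19 s of the 45 s allowed.

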